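# Washer and R-clip on a cart wheel's axle pin

## Robot

A 6-joint arm with a two-finger parallel gripper is mounted at the origin on the work surface. World frame = base frame: x ahead of the robot, y to its left, z up, the work surface at z = 0. Lengths are in m, angles in rad, forces in N, time in s.
With the tool pointing down it reaches from about 0.35 to 0.775 m from the base axis. Payload 7.3 kg.
Tool frame: the origin (TCP) lies between the finger pads; the fingertips stand 11 mm ahead of it and the grasp point (between the pads) lies 8 mm behind it; z points along the fingers, y is the direction in which the jaws open and shut (so a half turn about z gives the same grasp; the last joint's range is limited). The gripper opens to 92 mm and grips with 3 to 60 N. Pads are 19 mm wide; open, the fingers measure 130 mm over their backs; the gripper's body (75 mm by 190 mm) begins 47 mm behind the grasp point.
Start: joints at [-1.383, 0.342, 1.524, -0, 1.275, -0.146], TCP at [0.172, -0.496, 0.199] pointing down, gripper open.
Joint ranges: [-2.53, 2.53], [-0.77, 2.02], [0.04, 2.7], [-1, 4.14], [0.28, 2.66], [-3.11, 3.11]. Speed limits (rad/s): [2.57, 2.57, 3.14, 3.14, 3.14, 3.14].

## Interface

Orientations are given as a unit quaternion [x, y, z, w].
In Python, from station import manip, optics gives the robot as it stands. Calls block until the motion is done:
- manip.movep(position, orientation): joint-space move of the TCP to a pose.
- manip.move_l(position, rot=None, rate=0.15): straight line of the TCP; rot=None keeps the orientation; rate is the mean speed in m/s.
- manip.move_j(angles): joint-space move.
- manip.gripper_to(opening): finger opening in m; the grip force is fixed at half the most; returns when the fingers have stopped.
- manip.hold(seconds).
- manip.solve_ik(position, orientation): joint angles nearest the present ones, or None.
- optics.snapshot(name): name is "side" or "top"; returns the picture (384x512x3 uint8, blue, green, red); there is no depth.
- optics.camera_params(name): a dict with "fx", "fy", "cx", "cy" (pixels), "k1" (the pictures are not rectified: a ray, as slopes to the right and down, at radius r is drawn at 1 + k1 r^2 times it, then the intrinsics apply), "extrinsics" (4x4, takes a point from camera to world coordinates). Camera axes: x right, y down, z forward; pixel columns grow to the right and rows downward; lengths in m; the calibration is good to about 2 mm. A picture is of the moment at which its call begins. camera_params takes no time and is no camera call.
A pose or a line that the arm cannot do raises manip.IKError and nothing moves.
- manip.sign_off(): hands the job in, once; it reports no verdict.
Readings, each from a call of its own:
- manip.read_clock(): time.
- manip.read_joint_positions(): joint angles.
- manip.read_dq(): joint speeds.
- manip.read_joint_torque(): joint torques, N m.
- manip.read_tool_pos(): TCP position.
- manip.read_tool_rot(): TCP orientation.
- manip.read_force(): force on the tool from outside, world axes, zero at the start.
- manip.read_wrist_torque(): the same for the moment, N m.
- manip.read_gripper_width(): finger opening in m.
Only numpy, scipy, OpenCV 4.12 (cv2) and the standard library are available. Lean on these libraries where they do the work, as an engineer would, in place of code of your own. Each camera call takes 0.05 s, during which the arm holds its last target. There are 200 camera calls.

## Task

The wheel is already on the axle pin of this cart frame: finish it by dropping the flat yellow washer over the pin so that it lies flat on the wheel's hub, then lock it with the R-clip, pushing the clip's straight leg through the pin's cross-hole until the bent leg has ridden over the pin and the clip sits fully home round it. The pin turns stiffly in its bush, so its hole may point up to about 45 degrees to either side of the frame's rail: find it by feel, or by the yellow paint line across the pin's end. Let go of everything and leave the other tools and parts where they lie.

Things in the scene. Friction and masses are not known exactly. Their poses are not given: they have to be found in the camera images.
- washer: Flat yellow zinc washer, outside 40 mm, bore 23 mm, 4 mm thick, 26 g, lying on the table. Origin at the centre of its underside, z up along its axis. When fitted, its underside is 9.5 mm below cross_hole.
- clip: Spring R-clip of bright 5 mm wire, 95 x 25 mm, lying flat, wire axis 2.5 mm up. Origin: middle of its neck. x along the straight leg to its tip, z normal to its plane. In mm: straight leg on y = -7, from x = -10 to 75.5; loop end at x = -19.5; second neck wire on y = 7, x = -10 to 12. The neck (19 mm over both wires, x from -10 to 12) is rigid: grip it there, across y.
- clip_seat (a point): Point of the straight leg that lies on the pin's axis when the clip is home: clip frame x 45, y -7, z 0 mm, axes as the clip's. The leg's cut end is 30.5 mm further along x, bevelled over its last 3 mm to 3.4 mm diameter.
- clip_leg (a joint): The clip's bent leg, sprung sideways (to clip +y) about its root at clip x 13, y 7 mm; 0 = relaxed, grows as it opens, stop 0.4 rad. It humps round the seat, narrows at clip x 57.5 and flares to its end at x 66.5. It meets the pin with clip_seat about 22 mm short of the pin's axis; riding over takes a push of about 8 N; the last 8 mm it pulls itself home (about 0.01); 5 mm past home it resists with 15 N and springs back.
- cross_hole (a point): Centre of the level cross-hole (through, 6.4 mm wide, clip may enter from either end), on the axis of the upright axle pin, 105.5 mm above the table. z up; x along the frame's rail, NOT along the hole: the pin turns in its bush (0.06 N m of friction) and the hole points up to 0.78 rad either side of this x, not reported. The yellow paint line on the pin's end runs along the hole.
- frame: Cart frame of grey 40 mm square tube, fixed, with the wheel lying on it. Origin on the table under the axle pin's axis; x along the rail under the wheel. Greased steel pin, 20 mm diameter, its top 121 mm above the table; red wheel with black tyre, 160 mm diameter, spins freely; tyre top at 90 mm, hub face (34 mm diameter) at 96 mm.
- wrench: Combination wrench, 170 mm, lying; a bystander to be left alone. Origin under its middle.
- nut: Large black hex nut, 30 mm across flats, 16 mm high; a bystander to be left alone. Origin under its middle.
- bolt: Black hex bolt, 80 mm long, lying; a bystander to be left alone. Origin under its head, shank along x.
- tape_measure: Yellow tape measure on edge, 70 x 36 x 66 mm; a bystander to be left alone. Origin under its middle.
- marking_paint: Orange and white spray can, 66 mm diameter, 190 mm tall; a bystander to be left alone. Origin under its middle.
- spare_wheel: Spare cart wheel lying flat, 160 mm diameter, 43 mm high; a bystander to be left alone. Origin under its middle.
- mallet: Rubber mallet, 280 mm, lying; a bystander to be left alone. Origin under its middle.

How it is judged:
By the outcome, as a careful person would: the job done as asked, in the order asked, and still so for the second after the job is handed in, with the robot touching nothing.
It also fails if it takes over 70 s, if anything falls off the work surface, if the arm or the gripper's body presses on something with over 40 N, if the wrist force passes 120 N, or if a joint passes its speed limit or range.

## Working session

There is one attempt and no reset: what is moved stays moved. The work goes in short steps, each a Python script; the robot and the scene stay as the last script left them, time stands still between calls to the robot, and variables do not carry over. Pictures are saved under pics/ and viewed, about 8 in all and at most 12, crops included, and the job is handed in when it is done.

```bash
mkdir -p pics
python3 - <<'E'
from station import manip, optics
import cv2, numpy as np
for n in("top","side"):
    p=optics.camera_params(n); print(n,{k:(np.round(v,4).tolist()) for k,v in p.items()})
    im=optics.snapshot(n); cv2.imwrite(f"pics/{n}0.png",im)
a=[cv2.imread(f"pics/{n}0.png") for n in("top","side")]
for n,i in zip(("top","side"),a): cv2.imwrite(f"pics/{n}0b.png",cv2.resize(i,(800,600),interpolation=cv2.INTER_CUBIC))
print(manip.read_clock(),manip.read_tool_rot(),manip.read_force())
E
```

```text
top {'fx': 388.5477, 'fy': 388.5477, 'cx': 248.0129, 'cy': 192.2704, 'k1': -0.1362, 'extrinsics': [[0.001, -0.9804, 0.1969, 0.3269], [-1.0, 0.0004, 0.0071, 0.021], [-0.007, -0.1969, -0.9804, 1.1757], [0.0, 0.0, 0.0, 1.0]]}
side {'fx': 435.1288, 'fy': 435.1288, 'cx': 256.1381, 'cy': 190.6392, 'k1': -0.0781, 'extrinsics': [[-0.7945, -0.3381, 0.5044, -0.0481], [-0.607, 0.416, -0.6771, 0.7984], [0.0191, -0.8442, -0.5358, 0.7217], [0.0, 0.0, 0.0, 1.0]]}
0.1 [ 9.86104294e-01  1.66125949e-01 -1.02639654e-05 -6.99567973e-04] [ 0.91680041 -0.22222087 -0.25997034]
```

View pics/top0b.png

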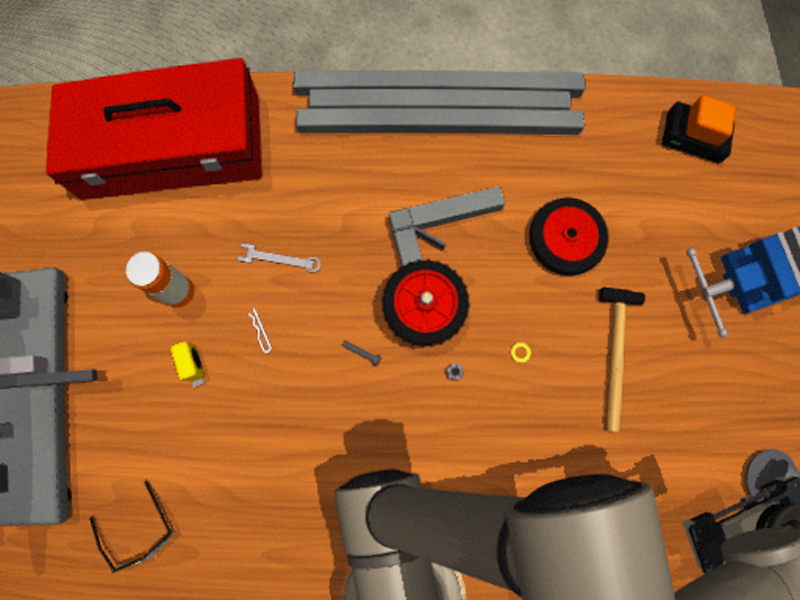

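View pics/side0b.png

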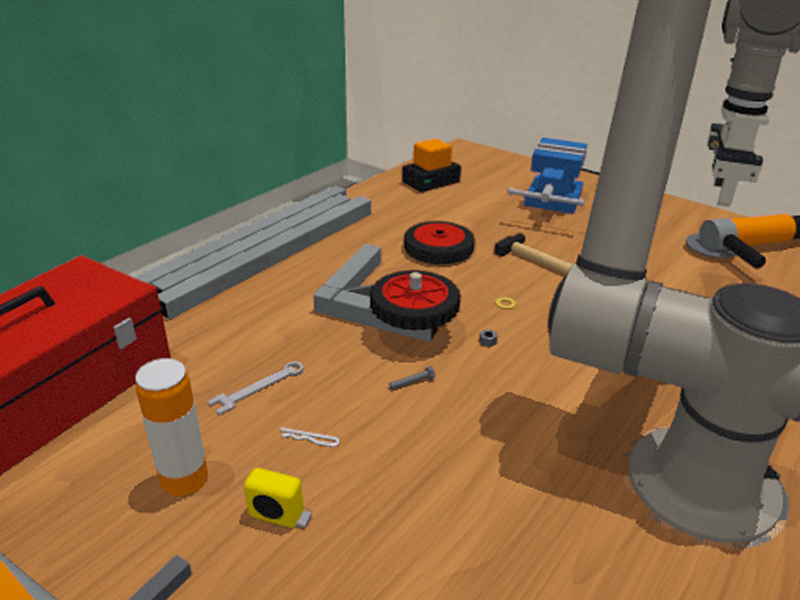

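```bash
cat > h.py <<'E'
from station import manip, optics
import cv2, numpy as np
from scipy.optimize import least_squares
from scipy.spatial.transform import Rotation as R
P={n:optics.camera_params(n) for n in("top","side")}
def ray(n,uv):
    p=P[n]; d=np.array([(uv[0]-p['cx'])/p['fx'],(uv[1]-p['cy'])/p['fy']]); s=d.copy()
    for _ in range(20): s=d/(1+p['k1']*(s@s))
    E=np.array(p['extrinsics']); v=E[:3,:3]@np.r_[s,1]; return E[:3,3],v/np.linalg.norm(v)
def onz(n,uv,z):
    o,v=ray(n,uv); return o+v*(z-o[2])/v[2]
def tri(a,b):
    (o,v),(q,w)=ray("top",a),ray("side",b)
    s,t=np.linalg.lstsq(np.c_[v,-w],q-o,rcond=None)[0]
    A,B=o+s*v,q+t*w; return (A+B)/2,np.linalg.norm(A-B)
def proj(n,X):
    p=P[n];E=np.array(p['extrinsics']);c=E[:3,:3].T@(np.array(X)-E[:3,3]);s=c[:2]/c[2];s=s*(1+p['k1']*(s@s))
    return np.array([p['fx']*s[0]+p['cx'],p['fy']*s[1]+p['cy']])
def avg(n,k=6): return np.mean([optics.snapshot(n).astype(float) for _ in range(k)],0)
def crop(im,c,w,h,s):
    # pixel (u,v) of crop = (U-u0)*s ; centre convention handled with warpAffine
    u0,v0=c[0]-w/2,c[1]-h/2
    return cv2.warpAffine(np.clip(im,0,255).astype(np.uint8),np.float32([[s,0,-u0*s],[0,s,-v0*s]]),(w*s,h*s),flags=cv2.INTER_CUBIC)
def grid(t,u0,v0,s,step=10):
    h,w=t.shape[:2]
    for u in range(int(np.ceil(u0/step)*step),int(u0+w/s)+1,step):
        cv2.line(t,(int((u-u0)*s),0),(int((u-u0)*s),6),(0,255,0),1); cv2.putText(t,str(u),(int((u-u0)*s)+2,14),0,.35,(0,255,0),1)
    for v in range(int(np.ceil(v0/step)*step),int(v0+h/s)+1,step):
        cv2.line(t,(0,int((v-v0)*s)),(6,int((v-v0)*s)),(0,255,0),1); cv2.putText(t,str(v),(8,int((v-v0)*s)+4),0,.35,(0,255,0),1)
    return t
def tile(im,c,w,h,s): return grid(crop(im,c,w,h,s),c[0]-w/2,c[1]-h/2,s)
def down(yaw): # tool down, jaw axis (tool y) at angle yaw from world x
    z=np.array([0,0,-1.]); y=np.array([np.cos(yaw),np.sin(yaw),0]); return R.from_matrix(np.c_[np.cross(y,z),y,z]).as_quat()
E
python3 - <<'E'
from h import *
T,S=avg("top"),avg("side"); np.save("T.npy",T);np.save("S.npy",S)
C=dict(top=[(166,211),(334,225),(273,191)],side=[(198,280),(323,194),(266,182)])
rows=[np.hstack([tile(im,c,44,48,6) for c in C[n]]) for n,im in(("top",T),("side",S))]
cv2.imwrite("pics/m1.png",np.vstack(rows))
W={}
for n,im,i in(("top",T,1),("side",S,1)):
    c=C[n][1]; b,g,r=[im[...,k] for k in range(3)]
    m=np.clip(g-b-70,0,None)*(g>0.7*r); 
    for c,nm in((C[n][1],'w'),(C[n][2],'p')):
        mm=np.zeros_like(m); k=14 if nm=='w' else 8
        mm[c[1]-k:c[1]+k,c[0]-k:c[0]+k]=m[c[1]-k:c[1]+k,c[0]-k:c[0]+k]
        v,u=np.nonzero(mm>15); 
        if len(u): 
            (bx,by,w,h)=cv2.boundingRect(np.c_[u,v].astype(np.int32)); W[n,nm]=(np.average(u,weights=mm[v,u]),np.average(v,weights=mm[v,u])); print(n,nm,W[n,nm],bx,by,w,h,len(u))
print(tri(W['top','w'],W['side','w']), onz("top",W['top','w'],.002),onz("side",W['side','w'],.002))
E
```

```text
top w (np.float64(332.9844975490195), np.float64(225.18341503267968)) 327 219 13 13 93
top p (np.float64(272.81181137064783), np.float64(189.64257382106655)) 272 188 2 5 7
side w (np.float64(323.16599678456595), np.float64(193.21382636655954)) 317 190 13 7 44
side p (np.float64(266.2692307692308), np.float64(175.33076923076922)) 265 175 4 2 3
(array([ 0.46012849, -0.22958732,  0.00208611]), np.float64(0.00015307339044352242)) [ 0.46020714 -0.22957229  0.002     ] [ 0.46012006 -0.22974296  0.002     ]
```

View pics/m1.png

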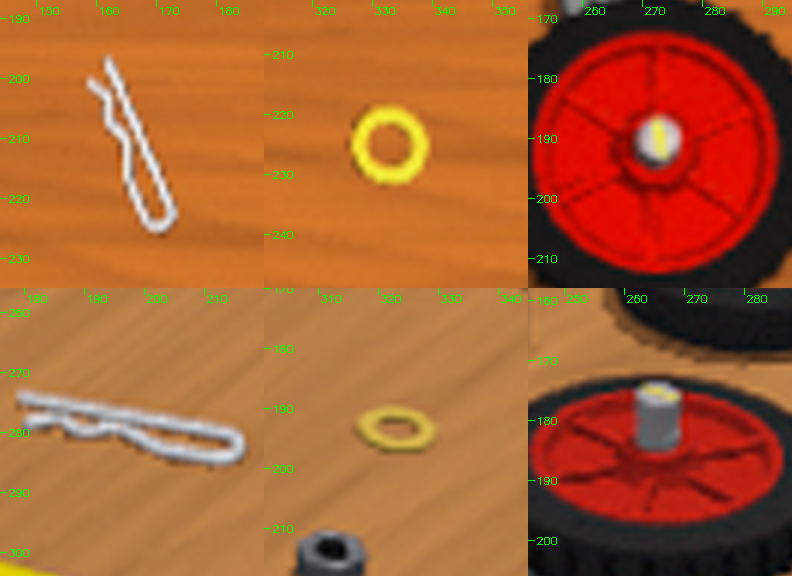

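```bash
cat > fit.py <<'E'
from h import *
from scipy.ndimage import map_coordinates, gaussian_filter
from scipy.optimize import minimize
def pts():
    a=np.linspace(np.pi/2,3*np.pi/2,12)
    L=np.c_[np.linspace(-10,73,40),np.full(40,-7.)]; N=np.c_[np.linspace(-10,12,11),np.full(11,7.)]
    return np.vstack([L,N,np.c_[-10+7*np.cos(a),7*np.sin(a)]])*1e-3
def fitclip(T,S,x0,z=.0025,use=("top","side")):
    I={n:gaussian_filter(im.min(2),.7) for n,im in(("top",T),("side",S))}; Q=pts()
    def W(x): c,s=np.cos(x[2]),np.sin(x[2]); return np.c_[x[0]+c*Q[:,0]-s*Q[:,1],x[1]+s*Q[:,0]+c*Q[:,1],np.full(len(Q),z)]
    def f(x,use=use): return -sum(map_coordinates(I[n],np.array([proj(n,p) for p in W(x)]).T[::-1],order=1).mean() for n in use)
    best=lambda u:minimize(f,x0,args=(u,),method="Nelder-Mead",options=dict(initial_simplex=np.array([x0]+[np.array(x0)+d for d in np.diag([.006,.006,.15])]),xatol=1e-5,fatol=1e-4))
    for u in (use,)+tuple((n,) for n in use): r=best(u); print(u,r.x.round(4),r.fun); x0=r.x if u==use else x0
    return x0
E
python3 - <<'E'
from fit import *
T,S=np.load("T.npy"),np.load("S.npy")
tip=onz("top",(160.5,197),.0025); lo=onz("top",(171,222),.0025); yaw=np.arctan2(*(tip-lo)[1::-1])
c,s=np.cos(yaw),np.sin(yaw); x0=[tip[0]-c*.0755-s*.007,tip[1]-s*.0755+c*.007,yaw]; print(x0)
x0=fitclip(T,S,x0)
# pin: paint line and disc
print("tape",onz("top",(119.7,230),.066))
print("pin tri",tri((272.8,190.0),(265.8,176)))
for n,im,c,(k,l) in(("top",T,(273,190),(6,6)),("side",S,(266,176),(6,4))):
    sub=im[c[1]-l:c[1]+l+1,c[0]-k:c[0]+k+1]; w=np.clip((sub[...,1]-sub[...,0])-25,0,None)*(sub[...,1]>.75*sub[...,2])
    v,u=np.mgrid[c[1]-l:c[1]+l+1,c[0]-k:c[0]+k+1]; w=w.ravel();X=np.c_[u.ravel(),v.ravel()]
    m=np.average(X,axis=0,weights=w); C=np.cov(X.T,aweights=w); e,V=np.linalg.eigh(C); d=V[:,1]
    A,B=onz(n,m+3*d,.121),onz(n,m-3*d,.121); q=A-B
    print(n,m,e,"centre",onz(n,m,.121),"angle",np.degrees(np.arctan(q[1]/q[0])))
    print(np.round((sub.min(2))).astype(int))
# rail direction from top picture (tube top z=.04)
E
```

```text
[np.float64(0.4762137562152177), np.float64(0.2753868122025237), np.float64(0.432778690969071)]
('top', 'side') [0.4772 0.2716 0.4359] -320.87272623444125
('top',) [0.4787 0.2719 0.4397] -157.8478168811411
('side',) [0.4762 0.2715 0.4435] -164.9596816273871
tape [0.43787197 0.40256345 0.066     ]
pin tri (array([ 0.54538237, -0.04042553,  0.11809921]), np.float64(0.0007590405696546106))
top [272.88340807 189.99020096] [0.36110332 2.81175645] centre [ 0.54514584 -0.04030362  0.121     ] angle 8.949758156683545
[[  0   0   0   1   0   0   0   0   1   0   1   0   0]
 [  0   1   0   0   3   2   0   0   1   1   0   0   0]
 [  0   3   2   0  20  36  46  41   5   0   0   0   0]
 [  2   1   3  35  88  92 113 122  70  21   1   0   0]
 [  7   1  16 101 164 116 113 183 158  78   2   0   1]
 [  2   1  56 143 182 121  78 165 190 138   4   0   0]
 [  4   5  70 154 190 142  80 162 203 150  20   1   3]
 [  2  11  70 154 192 156  99 160 197 138   3   1   4]
 [  2   9  48 131 180 162 112 152 163  88   0   2   4]
 [  1   2  40  58 113 159 140 109  91  43   0   1   1]
 [  0   2  16  40  52  60  90  88  41   6   0   2   1]
 [  1   0   0   8  29  47  49  24   1   0   2   4   3]
 [  4   0   2   1   2   1   0   0   0   1   3   9   7]]
side [266.05206379 175.37898687] [0.07884738 3.14156434] centre [ 0.54359828 -0.03963568  0.121     ] angle 7.159190295779114
[[ 68  66  58  59  60  60  58  60  64  68  70  71  68]
 [ 42  42  38  37  37  33  32  33  40  41  44  49  55]
 [ 25  25  22  44 109 137 136 119  51  25  30  36  39]
 [ 34  32  94 131 104  96 106 160 151  89  32  36  26]
 [ 20  16  98 161 174 160 136 127 104 115  25  21  27]
 [ 18  22  67 109 146 164 163 157 139  85  31  16  20]
 [ 11  26  65  91 102 107 104 101  96  79  31  14  17]
 [ 21  26  68  92  94  92  91  89  88  78  18  22  20]
 [ 21  27  56  85  94  92  91  90  86  74  10  23  20]]
```

```bash
cat >> h.py <<'E'
def best(p,yaw):
    q0=manip.read_joint_positions(); c=[]
    for y in(yaw,yaw+np.pi):
        j=manip.solve_ik(p,down(y))
        if j is not None: c.append((np.abs(np.array(j)-q0).max()+ (10 if abs(j[5])>2.9 else 0),y))
    return down(min(c)[1])
def st(m=""): print(m,round(manip.read_clock(),2),np.round(manip.read_tool_pos(),4),"F",np.round(manip.read_force(),1),"w",round(manip.read_gripper_width(),4))
E
python3 - <<'E'
from h import *
w=np.array([.4602,-.2296]); 
manip.gripper_to(.056)
q=best([*w,.06],np.pi/2); manip.movep([*w,.06],q); st()
manip.move_l([*w,.0125],rate=.15); st("down"); manip.gripper_to(.038); st("sq1"); 
manip.gripper_to(.052); manip.move_l([*w,.03]); 
q=best([*w,.03],0); manip.movep([*w,.03],q); manip.move_l([*w,.0125]); manip.gripper_to(.036); st("sq2")
manip.move_l([*w,.15],rate=.2); st("up"); print(manip.read_joint_positions())
E
```

```text
3.01 [ 0.4602 -0.2305  0.0604] F [-0.2  0.1 -0.1] w 0.0562
down 3.48 [ 0.4601 -0.2302  0.0127] F [ 0.1 -1.   0.4] w 0.0558
sq1 4.02 [ 0.4603 -0.2296  0.0127] F [-0.3 -0.5 -0.3] w 0.0376
sq2 6.96 [ 0.4603 -0.2296  0.0127] F [-0.4 -0.1 -0.6] w 0.036
up 7.8 [ 0.4596 -0.2292  0.149 ] F [ 0.1 -0.3 -0.5] w 0.0364
[-6.11909613e-01  3.69356468e-01  1.63120192e+00  1.01000015e-05
  1.14277777e+00 -6.11903159e-01]
```

Run:
```python
from h import *
T,S=avg("top",3),avg("side",3)
cv2.imwrite("pics/m2.png",np.hstack([tile(T,(334,225),65,90,6),tile(S,(326,180),65,90,6)]))
```

```text
(no output)
```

View pics/m2.png

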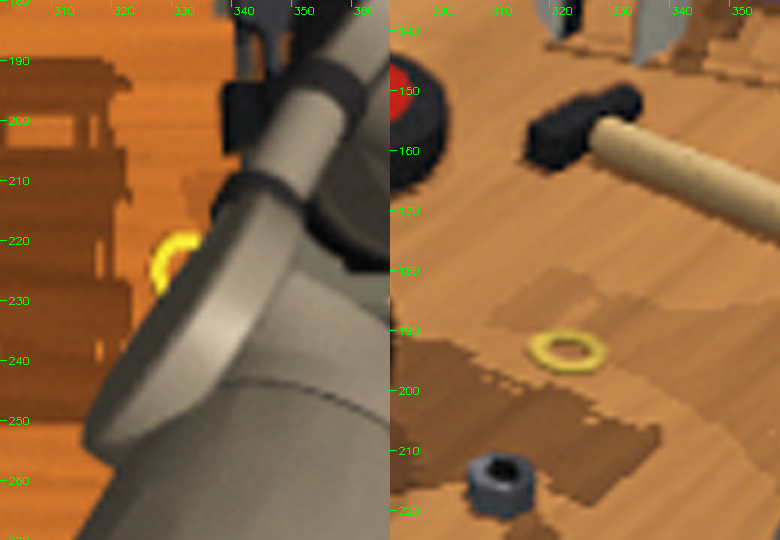

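Run:
```python
from h import *
w=np.array([.4602,-.2296]); 
manip.gripper_to(.056)
manip.move_l([*w,.013],rate=.25); S=avg("side",1)
f0=manip.read_force()[2]
for z in np.arange(.012,.005,-.001):
    manip.move_l([*w,z],rate=.02); st()
    if abs(manip.read_force()[2]-f0)>3: break
cv2.imwrite("pics/m3.png",tile(S,(322,185),80,60,8))
```

```text
9.67 [ 0.4607 -0.23    0.013 ] F [-0.3 -0.1 -0.3] w 0.056
 9.92 [ 0.4602 -0.2296  0.0111] F [-0.8  0.5 -0.7] w 0.0558
 10.17 [ 0.4601 -0.2296  0.0099] F [ 0.  -0.  -0.1] w 0.056
 10.42 [ 0.4601 -0.2296  0.0089] F [ 0.5 -0.3 -0.1] w 0.0562
 10.67 [ 0.4602 -0.2296  0.0079] F [-0.2  1.   0. ] w 0.056
 10.92 [ 0.4602 -0.2296  0.007 ] F [-0.6  0.5  0.3] w 0.0562
 11.17 [ 0.4602 -0.2296  0.0059] F [0.5 0.2 0.2] w 0.056
```

View pics/m3.png

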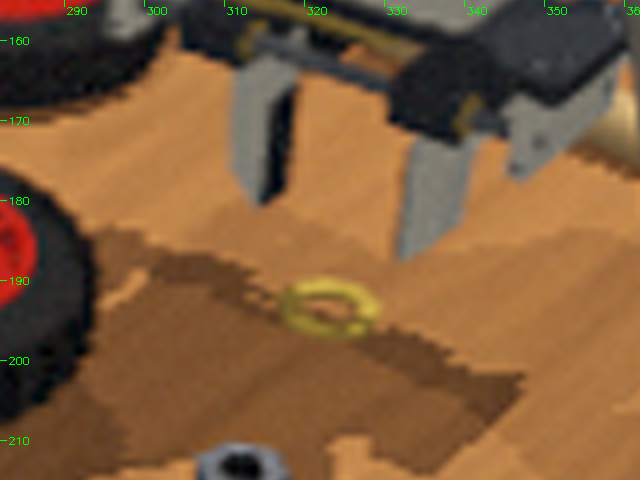

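Run:
```python
from h import *
for z in(0.002,.02,.025,.03): print(z,[proj("side",[.4602+s*.03,-.2296,z]).round(1).tolist() for s in(-1,1)])
print(manip.read_tool_rot(),R.from_quat(manip.read_tool_rot()).as_matrix().round(3).tolist(),np.round(manip.read_joint_positions(),4))
```

```text
0.002 [[331.7, 196.6], [314.7, 189.9]]
0.02 [[332.3, 191.6], [315.3, 185.0]]
0.025 [[332.5, 190.2], [315.4, 183.6]]
0.03 [[332.7, 188.8], [315.6, 182.3]]
[ 7.07105171e-01  7.07108389e-01 -1.01614981e-05 -5.51865733e-05] [[-0.0, 1.0, -0.0], [1.0, 0.0, 0.0], [0.0, -0.0, -1.0]] [-0.6119  0.5639  1.784  -0.      0.7939 -0.6119]
```

Run:
```python
from h import *
w=np.array([.4602,-.2296]); S=avg("side",1); z=manip.read_tool_pos()[2]; st()
cv2.imwrite("pics/m4.png",tile(S,(322,185),80,60,8))
try:
  while z>-.05:
    z-=.003; manip.move_l([*w,z],rate=.04)
    F=manip.read_force(); print(round(z,4),F.round(1) if hasattr(F,'round') else F,np.round(manip.read_tool_pos(),4))
    if abs(F[2])>4: break
except Exception as e: print(repr(e))
st()
```

```text
11.22 [ 0.4602 -0.2296  0.006 ] F [ 0.4 -0.2 -0.4] w 0.0559
0.003 [ 0.5 -0.3  0.5] [ 0.46   -0.2295  0.0027]
-0.0 [-0.5 -0.3  0. ] [ 4.600e-01 -2.295e-01 -3.000e-04]
-0.003 [ 0.  -0.3 -0.5] [ 0.4601 -0.2295 -0.0033]
-0.006 [-0.4  0.4  0. ] [ 0.4601 -0.2295 -0.0062]
-0.009 [-1.2  0.7  0.2] [ 0.4601 -0.2295 -0.0092]
-0.012 [-0.6  0.4 -0.6] [ 0.4601 -0.2295 -0.0122]
-0.015 [0.8 0.3 0.7] [ 0.46   -0.2295 -0.0152]
-0.018 [ 0.3  1.  -0. ] [ 0.4601 -0.2295 -0.0182]
-0.021 [-0.5 -0.7  0.3] [ 0.4601 -0.2295 -0.0212]
-0.024 [ 0.6 -0.5  0.2] [ 0.4601 -0.2295 -0.0242]
-0.027 [ 0.1 -0.1  0. ] [ 0.4603 -0.2297 -0.0271]
-0.03 [-6.7  3.3 29.4] [ 0.4604 -0.2297 -0.0273]
 14.22 [ 0.4604 -0.2297 -0.0273] F [-6.7  3.3 29.4] w 0.0559
```

View pics/m4.png

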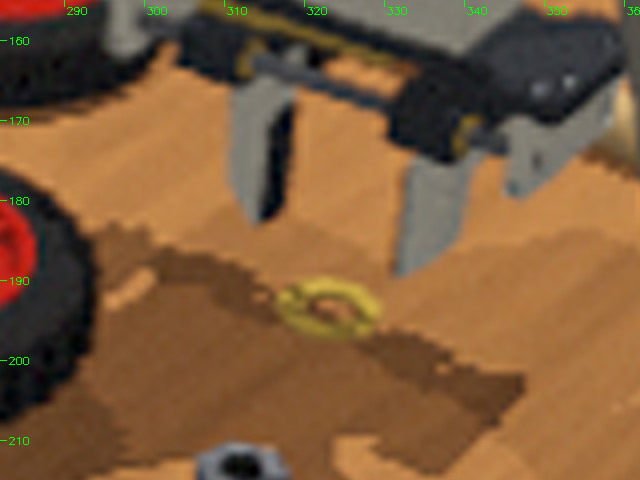

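Run:
```python
from h import *
w=np.array([.4602,-.2296]); zg=-.0261
manip.move_l([*w,zg],rate=.05); st(); manip.gripper_to(.036); st("sq1")
manip.gripper_to(.052); manip.move_l([*w,-.015]); 
q=best([*w,-.015],np.pi/2); manip.movep([*w,-.015],q); manip.move_l([*w,zg],rate=.1); manip.gripper_to(.036); st("sq2")
manip.move_l([*w,.06],rate=.2); st("up")
manip.movep([.5000,-.10,.14],q); st("mid")
S=avg("side",2); cv2.imwrite("pics/m5.png",tile(S,(290,160),90,70,8));
```

```text
14.47 [ 0.4603 -0.2297 -0.026 ] F [0.7 0.1 0.2] w 0.0557
sq1 14.95 [ 0.4601 -0.2295 -0.0263] F [-0.6 -0.1  0.3] w 0.0374
sq2 17.78 [ 0.4601 -0.2295 -0.026 ] F [-0.3  0.7  0. ] w 0.0376
up 18.37 [ 0.4598 -0.2293  0.0595] F [-0.3  0.3 -1.3] w 0.0378
mid 19.04 [ 0.4992 -0.1003  0.1385] F [-0.2 -0.8 -0.5] w 0.0372
```

View pics/m5.png

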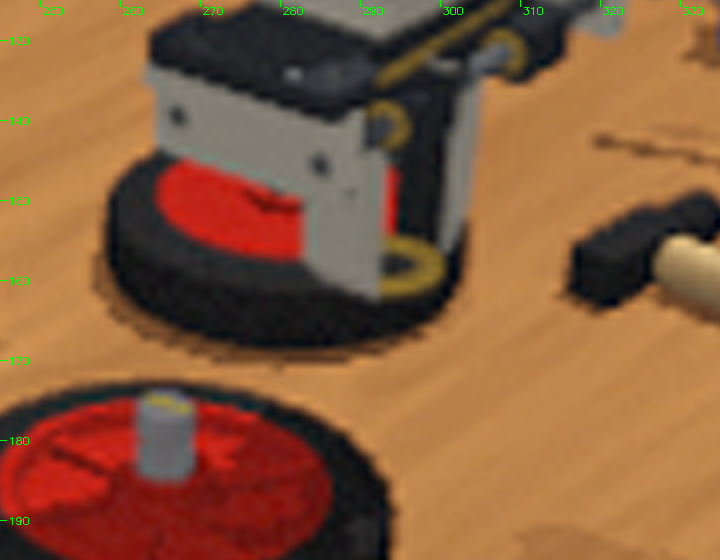

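Run:
```python
from h import *
import numpy as np
S=optics.snapshot("side").astype(float); p=manip.read_tool_pos(); st()
a=np.linspace(0,2*np.pi,73)
for dz in(.0285,.0305):
    q=np.array([proj("side",p+[.02*np.cos(t),.02*np.sin(t),dz]) for t in a]); print(dz,"u",q[:,0].min(),q[:,0].max(),"v",q[:,1].min(),q[:,1].max(),"at umax v",q[q[:,0].argmax(),1])
b,g,r=S[...,0],S[...,1],S[...,2]; m=((g-b>45)&(g>.7*r)); 
for v in range(152,164): print(v,[u for u in range(286,306) if m[v,u]])
```

```text
19.19 [ 0.499  -0.1012  0.1385] F [ 0.1 -0.1 -1.1] w 0.0376
0.0285 u 285.82381785819706 300.5305194542474 v 153.76032560975116 160.68587013841176 at umax v 157.74995199080672
0.0305 u 285.86421248327827 300.58404665773986 v 153.11564056759764 160.02853293030745 at umax v 157.09855772277655
152 [304]
153 []
154 []
155 [294, 295, 296, 297]
156 [294, 295, 296, 297, 298, 299]
157 [297, 298, 299, 300]
158 [298, 299, 300]
159 [298, 299, 300]
160 [294, 295, 296, 297, 298, 299, 305]
161 [293, 294, 295, 296, 297, 305]
162 [305]
163 []
```

Run:
```python
from h import *
c=np.array([.5446,-.0400]); q=manip.read_tool_rot()
manip.movep([*c,.115],q); manip.hold(.2); st()
off=[(0,0)]+[(r*np.cos(t),r*np.sin(t)) for r in(.0012,.0022) for t in np.arange(0,6.2,1.05)]
ok=False
for o in off:
    p=c+o; manip.move_l([*p,.097],rate=.1)
    for z in(.094,.091,.088):
        manip.move_l([*p,z],rate=.04); F=np.array(manip.read_force())
        if abs(F[2])>4: break
    st(str(np.round(o,4)))
    if abs(F[2])<4: ok=True;break
    manip.move_l([*p,.097],rate=.1)
if ok:
    for z in(.082,.077,.073,.0715):
        manip.move_l([*p,z],rate=.06); st()
        if np.linalg.norm(manip.read_force())>8: break
```

```text
19.81 [ 0.5443 -0.0412  0.1153] F [-0.5  0.  -0.1] w 0.0373
[0 0] 20.89 [ 0.5444 -0.0399  0.0878] F [ 0.4 -0.6 -0.2] w 0.0373
 21.14 [ 0.5444 -0.04    0.0815] F [-0.   0.4 -0.4] w 0.0372
 21.39 [ 0.5444 -0.04    0.0766] F [-0.6  0.4  0.5] w 0.0375
 21.64 [ 0.5444 -0.04    0.0727] F [-0.2 -0.7  0.8] w 0.0375
 21.89 [ 0.5445 -0.04    0.0714] F [-0.2 -0.2  0.4] w 0.0374
```

Run:
```python
from h import *
c=np.array([.5446,-.0400])
for s in(1,-1):
    for k in range(1,7):
        y=c[1]+s*k*.0005; manip.move_l([c[0],y,.0714],rate=.03); F=manip.read_force()[1]
        if abs(F)>3: break
    print(s,round(y,4),np.round(F,1),np.round(manip.read_tool_pos(),4)); manip.move_l([*c,.0714],rate=.06)
manip.move_l([*c,.0705],rate=.05); st()
manip.gripper_to(.056); st("rel"); manip.move_l([*c,.13],rate=.25); st()
cc=[.4772,.2716]; 
q=best([*cc,.04],.436+np.pi/2)
manip.gripper_to(.036); manip.movep([*cc,.04],q); st("over clip"); print(np.round(manip.read_joint_positions(),2))
S=avg("side",3); np.save("S2.npy",S)
b=tile(S,(266,182),60,50,8); cv2.imwrite("pics/m6.png",b)
```

```text
1 -0.0385 -4.0 [ 0.5449 -0.0389  0.0715]
-1 -0.0425 4.1 [ 0.5446 -0.042   0.0714]
 24.64 [ 0.5445 -0.0402  0.0704] F [ 0.7  0.1 -0.7] w 0.0376
rel 25.19 [ 0.5446 -0.04    0.0705] F [-0.4  0.4  0.9] w 0.0559
 25.58 [ 0.5451 -0.0401  0.131 ] F [ 0.1  0.9 -0. ] w 0.0557
over clip 27.41 [0.4781 0.2709 0.0404] F [-0.3 -0.6  0.1] w 0.0361
[ 0.38  0.56  1.66 -0.    0.92  1.51]
```

View pics/m6.png

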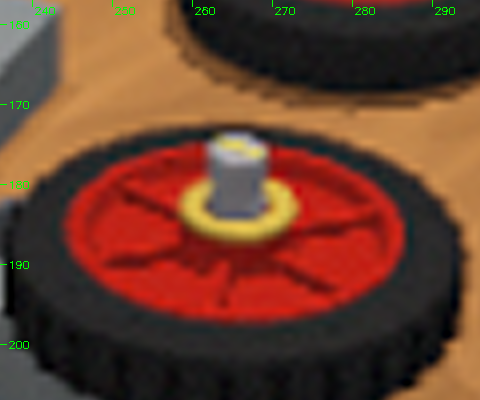

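```bash
cat > pin.py <<'E'
from h import *
def pinline(n,im,c,k,l,z=.121):
    sub=im[c[1]-l:c[1]+l+1,c[0]-k:c[0]+k+1]; w=np.clip((sub[...,1]-sub[...,0])-25,0,None)*(sub[...,1]>.75*sub[...,2])
    v,u=np.mgrid[c[1]-l:c[1]+l+1,c[0]-k:c[0]+k+1]; w=w.ravel();X=np.c_[u.ravel(),v.ravel()]
    m=np.average(X,axis=0,weights=w); d=np.linalg.eigh(np.cov(X.T,aweights=w))[1][:,1]
    A,B=onz(n,m+3*d,z),onz(n,m-3*d,z); q=A-B
    print(n,m.round(2),onz(n,m,z).round(4),"angle",np.degrees(np.arctan(q[1]/q[0])).round(2))
E
python3 - <<'E'
from pin import *
T=avg("top",4); S=np.load("S2.npy")
pinline("top",T,(273,190),5,4); pinline("side",S,(266,175),4,2)
cc=np.array([.4772,.2716]); yaw=.436; d0=np.array([np.cos(yaw),np.sin(yaw)])
g=cc+.001*d0
manip.move_l([*g,-.0262],rate=.12); st("at clip")
manip.gripper_to(.010); st("grip"); zg=manip.read_tool_pos()[2]
manip.move_l([*g,.03],rate=.15); st("lift")
th=np.radians(8.); d=np.array([np.cos(th),np.sin(th)]); n=np.array([-d[1],d[0]])
pin=np.array([.5446,-.0405]); p=pin-d*(.045-.001+.050)+n*.007
q=best([*p,.0768],th+np.pi/2)
manip.movep([*(p-.03*d),.10],q); manip.move_l([*p,zg+.103],rate=.15); manip.hold(.2); st("start"); print(zg)
S=avg("side",3); np.save("S3.npy",S); T=avg("top",1)
cv2.imwrite("pics/m7.png",np.hstack([tile(S,(266,188),66,90,6),tile(T,(273,200),66,90,6)]))
E
```

```text
top [273.63 189.46] [ 0.5466 -0.0424  0.121 ] angle 64.15
side [266.04 175.38] [ 0.5436 -0.0396  0.121 ] angle 7.24
at clip 28.46 [ 0.4782  0.2721 -0.0263] F [ 0.6 -0.4  0.8] w 0.0361
grip 28.91 [ 0.4782  0.272  -0.0261] F [-0.  -0.9  0.3] w 0.0176
lift 29.43 [0.4778 0.2719 0.0297] F [-1.6 -0.2 -0.9] w 0.0174
start 31.3 [ 0.4502 -0.0465  0.0773] F [ 0.3 -0.1  0. ] w 0.0178
-0.026130312171205997
```

View pics/m7.png

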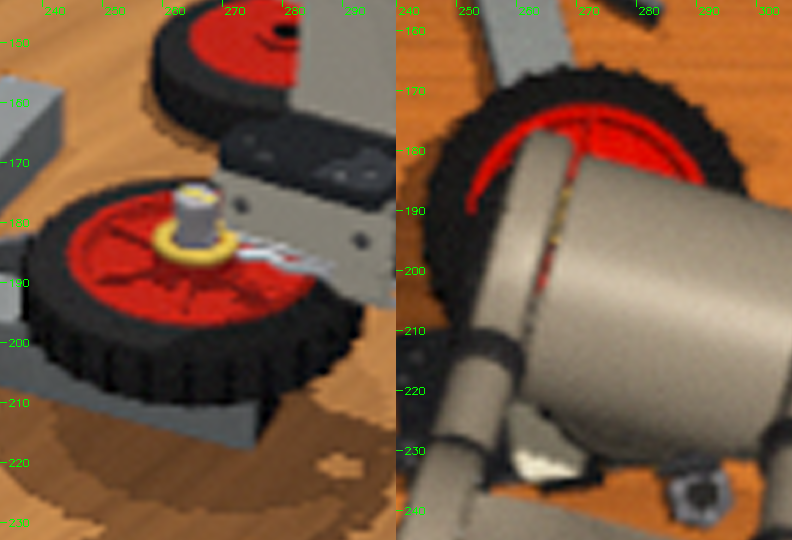

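```bash
cat > ins.py <<'E'
from h import *
th=np.radians(8.); d=np.array([np.cos(th),np.sin(th)]); n=np.array([-d[1],d[0]]); pin=np.array([.5446,-.0405]); Z=.0769
def pos(s,e=0,dz=0): return [*(pin+d*(s-.044)+n*(.007+e)),Z+dz]
def adv(s0,s1,ds,lim,e=0,dz=0,rate=.05,q=False):
    for s in np.arange(s0,s1+1e-6,ds):
        manip.move_l(pos(s,e,dz),rate=rate); F=np.array(manip.read_force())
        if not q: print(f"s {s*1e3:.1f} along {F[:2]@d:.1f} side {F[:2]@n:.1f} z {F[2]:.1f} Mz {manip.read_wrist_torque()[2]:.2f}")
        if -(F[:2]@d)>lim or abs(F[:2]@n)>9 or abs(F[2])>9: return s,False
    return s,True
E
python3 - <<'E'
from ins import *
print(proj("side",[*(pin-.0195*d),.1055]))
print(adv(-.048,-.026,.002,5)); st()
E
```

```text
[272.04745435 181.90522215]
s -48.0 along -0.5 side 0.5 z -0.3 Mz 0.00
s -46.0 along 0.2 side -0.5 z 0.2 Mz 0.00
s -44.0 along -0.6 side -1.1 z -0.5 Mz 0.03
s -42.0 along 0.2 side 0.5 z -0.2 Mz 0.01
s -40.0 along -1.1 side -0.6 z -1.1 Mz 0.02
s -38.0 along -0.5 side -0.6 z -1.5 Mz 0.07
s -36.0 along -0.4 side 0.3 z -0.9 Mz 0.01
s -34.0 along -0.2 side -0.5 z -0.7 Mz -0.01
s -32.0 along 0.5 side -0.0 z -0.0 Mz -0.01
s -30.0 along 0.3 side -0.3 z 0.2 Mz 0.00
s -28.0 along -0.6 side -0.1 z 0.6 Mz -0.03
s -26.0 along -0.6 side -0.4 z -1.2 Mz -0.02
(np.float64(-0.02599999999999998), True)
 34.5 [ 0.4744 -0.0433  0.0769] F [-0.5 -0.4 -1.2] w 0.0178
```

Run:
```python
from ins import *
print(adv(-.024,.0,.002,18,rate=.05)); st()
S=avg("side",2); cv2.imwrite("pics/m8.png",tile(S,(260,180),66,50,9))
```

```text
s -24.0 along -0.2 side -1.4 z 0.1 Mz -0.01
s -22.0 along -0.6 side 0.7 z -0.1 Mz 0.01
s -20.0 along -1.4 side 2.2 z 0.4 Mz 0.06
s -18.0 along -4.5 side 2.3 z -0.0 Mz 0.11
s -16.0 along -7.7 side 0.8 z 0.7 Mz 0.09
s -14.0 along -10.0 side 2.3 z 1.7 Mz 0.11
s -12.0 along -9.3 side 1.9 z 0.8 Mz 0.04
s -10.0 along -14.7 side 0.9 z 1.0 Mz 0.02
s -8.0 along -5.9 side 3.4 z 0.9 Mz 0.07
s -6.0 along -4.4 side 3.5 z 0.8 Mz 0.11
s -4.0 along -1.2 side 2.9 z -0.1 Mz 0.14
s -2.0 along 5.9 side 5.4 z -1.7 Mz 0.25
s 0.0 along 3.3 side 3.7 z -0.8 Mz 0.13
(np.float64(2.0816681711721685e-17), True)
 37.75 [ 0.5014 -0.0395  0.0773] F [ 2.7  4.1 -0.8] w 0.0177
```

View pics/m8.png

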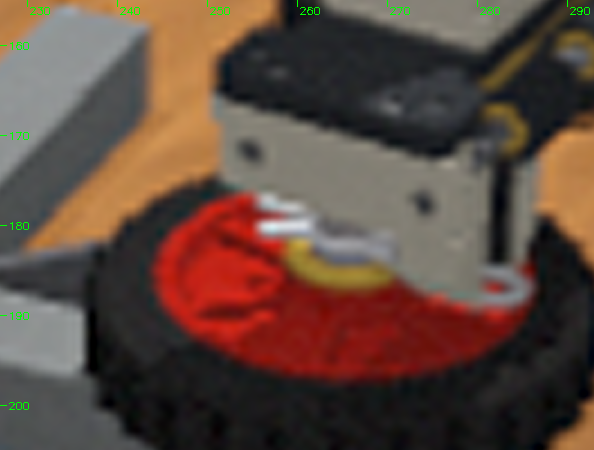

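Run:
```python
from ins import *
s,_=adv(.001,.006,.001,4,rate=.05)
p=manip.read_tool_pos(); manip.gripper_to(.036); st("rel")
x=np.array(pos(s)); manip.move_l([*x[:2],.14],rate=.25); st("up")
p2=x[:2]-.14*d+n*-.15; manip.movep([*p2,.15],manip.read_tool_rot()); manip.hold(.3); st("away")
S,T=avg("side",3),avg("top",3); np.save("Tf.npy",T);np.save("Sf.npy",S)
cv2.imwrite("pics/m9.png",np.hstack([tile(S,(266,182),44,50,9),tile(T,(273,192),44,50,9)]))
```

```text
s 1.0 along 1.1 side 4.2 z -0.4 Mz 0.19
s 2.0 along -0.2 side 3.8 z 0.7 Mz 0.14
s 3.0 along -4.0 side 2.2 z -0.1 Mz 0.07
rel 39.15 [ 0.5032 -0.0394  0.077 ] F [-0.2 -0.5 -0.6] w 0.0361
up 39.55 [ 0.5036 -0.0394  0.1409] F [ 0.6 -0.8  0.1] w 0.0361
away 40.68 [ 0.3858 -0.2066  0.1498] F [0.3 1.3 0. ] w 0.0359
```

View pics/m9.png

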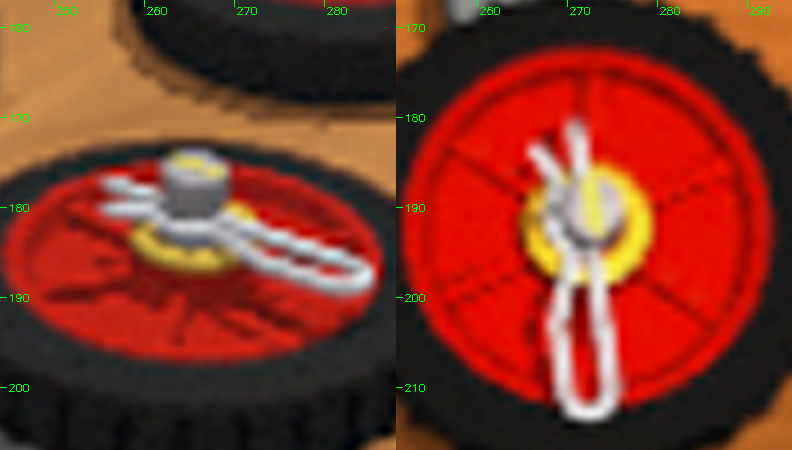

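Run:
```python
from ins import *
from fit import fitclip
T,S=np.load("Tf.npy"),np.load("Sf.npy")
x=fitclip(T,S,[*(pin-.045*d+.007*n),th],z=.1055)
c,s=np.cos(x[2]),np.sin(x[2]); seat=x[:2]+np.array([c*.045+s*.007,s*.045-c*.007]); r=pin-seat
print("seat short by mm",1e3*(r@[c,s]),"side",1e3*(r@[-s,c]),np.degrees(x[2])); st()
```

```text
('top', 'side') [ 0.5    -0.0375  0.1252] -300.1648837377595
('top',) [ 0.5002 -0.0381  0.1345] -158.56733217325083
('side',) [ 0.4988 -0.0357  0.1788] -146.49414586557242
seat short by mm -1.1083668083994398 side -1.5687801020984737 7.174905799231372
 40.98 [ 0.3853 -0.2072  0.15  ] F [ 1.2  0.4 -0.9] w 0.036
```

Within about 1 mm of home, which is inside the measuring error. The gripper is open and clear, so I'm handing in.

```bash
python3 -c "
from station import manip
print(manip.sign_off(), manip.read_clock())"
```

```text
the job is handed in; nothing more can be done
the job is handed in; nothing more can be done
```

The washer is over the pin and lies flat on the hub. The R-clip is through the cross-hole and snapped round the pin, and I handed the job in at about 41 s of the 70 s allowed.

**Hole direction:** I took it from the paint line, about 8° from world x. The clip's straight leg went through on the first try. Push force peaked at about 15 N as the bent leg rode over (8 N was stated), then the clip pulled itself in. I pushed about 3 mm past my estimated home position, to 4 N of resistance, and let go.

**Last checks:** Both final views show the washer flat, the straight leg through the pin and the bent leg round it. A clip fit to both pictures puts the seat about 1 mm along the leg and 1.6 mm sideways from the pin axis. That is within the fit's error, since fitting each camera alone gave angles of 7.7° and 10.2°. The gripper is open and clear, and I did not touch the bystanders or re-check them at the end.

**What disagreed or failed:**
- **Tool length:** The fingertips touched the table with the TCP reading about -27 mm, so they end about 38 mm higher than the text says. The first washer grasp closed on air. I found this by touch, with a contact force of about 29 N, and corrected for it.
- **Gripper width:** It reads about 1.5 to 2.5 mm too small on the known parts.
- **Paint-line re-check:** A later top-view reading gave 64° because the washer's yellow was in the window, so I ignored it. The three other readings were 7.2° to 9°.

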